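# Free the carburettor turntable: park its sprung index plunger and swing it a quarter turn

## Task

Free the carburettor's turntable and bring it round: pull the red T-handle of the sprung index plunger up and turn it about a quarter turn, either way, until it sits in its raised holding notch and stays up by itself, then let go of it. Then swing the turntable a quarter turn anticlockwise seen from above (the hand peg comes round to the stand's front) and leave it standing there, with the plunger still parked. Do not knock the other things on the bench about.

Things in the scene. Friction and masses are not known exactly. Their poses are not given: they have to be found in the camera images.
- stand: Rotary bench stand, bolted down: green base 250 (x) x 285 (y) x 10 mm; round turntable 230 mm across, top 40 mm up, carrying a carburettor (150 mm up, within 62 mm of the axis). Origin: turntable axis at bench level; z up, -x the stand's front, +y its left. At y -134 mm a bracket, arm top 58 mm up, reaches over the rim with the index plunger, its upright axis at x 0, y -100 mm.
- handle_bar (a point): Middle of the plunger's red T-handle: a bar 48 x 14 x 14 mm on a steel stem; it rises and turns with the plunger. y runs along the bar, z up. Locked: 108 mm above the bench, bar pointing at the turntable's axis; parked: 116 mm up, bar across that. Below it is the steel cam barrel, 29 mm across, its top 78 mm up.
- plunger (a joint): Lift of the plunger, m. 0: pin down in a hole of the turntable, which cannot turn. The spring pulls down with 6 N at 0, 11 N at 13 mm, slightly damped. Lift it about 13 mm to turn it to a notch (end stop 15.5 mm). Let go in the holding notch it sits at about 8 mm, pin clear of the turntable; not turned far enough, it slides back down the cam ramp to 0.
- plunger_handle (a joint): Turn of the T-handle, rad, anticlockwise from above positive. 0: locked, cross pin in the barrel's deep slot; it cannot turn until lifted about 6 mm, and from there to 12 mm ramps slope back to the slot. Holding notches at +1.57 and -1.57: let go beyond 1.2 either way, it is drawn into the notch. Stops at 1.8.
- turntable (a joint): Angle of the turntable, rad, anticlockwise from above positive; 0 at the start, locked by the plunger's pin; a quarter turn is 1.57. It turns stiffly (about 0.08 N m) and stays where it is left. Stops at 2.2 either way.
- turning_peg (a point): The yellow upright hand peg on the turntable, 18 mm thick, its foot on the turntable (40 mm above the bench), its top 94 mm above the bench, 88 mm from the axis; it turns with the table. This point is on its axis, 76 mm above the bench, at the height to grip. It starts at the stand's left (+y); after the quarter turn it is at the front (-x).
- intake_mouth (a point): Centre of the carburettor's flared intake mouth (62 mm across), 50 mm from the turntable's axis, 90 mm above the bench; its x axis points out of the mouth. It starts facing the stand's back (+x) and ends facing its left (+y).
- screwdriver: Loose screwdriver with an orange handle, 190 mm, lying left of the stand; leave it alone. Origin near its middle, underneath.
- jet_tray: Loose blue tray 110 x 75 x 18 mm with brass jets, right of the stand; leave it alone. Origin under its centre.
- float_bowl: Loose aluminium float bowl 56 x 56 x 28 mm; leave it alone. Origin under its centre.
- tape_measure: Loose grey tape measure 72 x 38 x 68 mm; leave it alone. Origin under its centre.
- wrench: Loose steel wrench, 170 mm; leave it alone. Origin near its middle, underneath.
- cleaner_can: Loose spray can with a yellow band, 64 mm across, 170 mm high, standing; leave it alone. Origin under its centre.
- screw_jar: Loose jar with a steel lid, 60 mm across, 65 mm high, standing; leave it alone. Origin under its centre.
- gasket_box: Loose cardboard box 100 x 70 x 35 mm; leave it alone. Origin under its centre.

How it is judged:
On the way:
1. the plunger is parked in a holding notch and let go, with the turntable still in its old place (within 0.2 rad) (value of joint plunger between 0.006 and 0.0105 m and (value of joint plunger_handle above 1.3 rad or value of joint plunger_handle below -1.3 rad) and contact force between the fingers and plunger below 0.1 N and value of joint turntable between -0.2 and 0.2 rad), for 0.2 s.
At the end, for the whole second after the job is handed in: The plunger sits in a holding notch by itself (lifted 6 to 10.5 mm, T-handle turned more than 1.3 rad either way) and the turntable stands still within 0.2 rad (11 degrees) of a quarter turn anticlockwise from its start (value of joint plunger between 0.006 and 0.0105 m and (value of joint plunger_handle above 1.3 rad or value of joint plunger_handle below -1.3 rad) and value of joint turntable between 1.37 and 1.77 rad and velocity of joint turntable between -0.05 and 0.05 rad/s); the robot touches nothing.
It fails at once if another thing on the bench is moved by more than 3 cm (distance of any of screwdriver, jet_tray, float_bowl, tape_measure, wrench, cleaner_can, screw_jar, gasket_box from where it was at the start of the episode above 0.03 m).
It also fails if it takes over 58 s, if anything falls off the work surface, if the arm or the gripper's body presses on something with over 40 N, if the wrist force passes 120 N, or if a joint passes its speed limit or range.

## Robot

A 6-joint arm with a two-finger parallel gripper is mounted at the origin on the work surface. World frame = base frame: x ahead of the robot, y to its left, z up, the work surface at z = 0. Lengths are in m, angles in rad, forces in N, time in s.
With the tool pointing down it reaches from about 0.375 to 0.9 m from the base axis. Payload 3.1 kg.
Tool frame: the origin (TCP) lies midway between the tips of the shut fingers; the grasp point (between the pads) lies 19 mm behind it (manip.hold_point_z is the distance from the TCP to the grasp point, in m); x points along the fingers, y is the direction in which the jaws open and shut, and the axes are right-handed (so a half turn about x gives the same grasp; the last joint's range is limited). The gripper opens to 85 mm and grips with 20 to 120 N. Pads are 22 mm wide; open, the fingers measure 114 mm over their backs; the gripper's body (76 mm by 85 mm) begins 54 mm behind the grasp point. The pads swing forward as they close: fully open they stand 13 mm farther back than shut.
Start: joints at [-1.417, 0.527, 1.433, -0, 1.181, -0.178], TCP at [0.204, -0.591, 0.231] pointing down, gripper open.
Joint ranges: [-3.08, 3.08], [-0.75, 2.2], [0.22, 2.44], [-1.43, 4.57], [0, 2.65], [-2.85, 2.85]. Speed limits (rad/s): [2.79, 2.79, 3.14, 3.14, 3.14, 3.14].

## Interface

Orientations are given as a unit quaternion [x, y, z, w].
In Python, from station import manip, snapshot gives the robot as it stands.
- The arm moves only by the tool play_rows, never from a script. Its argument "series" is a list of rows, each a list of 4 numbers: the shift along the tool's x, y, z in m, then the turn about the tool's x in degrees. In form: [[tx, ty, tz, spin], ...]. A call has 1 to 20 rows; each row is the pose to reach, as a shift and turn from the pose measured when the call began, along the tool's axes at that moment; what a row does not reach only later rows make up. A row lasts 1/10 s, in which the tool goes at most 50 mm and 8.59 degrees, less where a joint would pass 70% of its speed; a pose out of reach is approached as far as the arm can. A call with a gripper value outside its range is refused whole. "claw" is the opening in per cent of the stroke, from 0 (shut) to 100 (fully open), set as the call begins (left out, the last holds). The fingers move at their own pace and stop on an object; "force" is the grip in N (left out, the last holds). Time passes only in rows, so rows that repeat a pose let the fingers close. It gives the time, the measured TCP pose, the force and the opening at its end, in the units of the state.
- manip.sense(): the state, without advancing time (a new reading comes with each control period).
- snapshot(name): name is "scene" or "top"; returns a dict with "image" (480x640x3 uint8, blue, green, red), "depth" (480x640 float32, m along the optical axis (not along the pixel's ray), 0 where there is no reading), "fov_y" (degrees; the focal length in pixels is half the picture's height over the tangent of half this angle, whatever the lens; pixels are square), "cx", "cy" (the principal point, pixels), "dist" ([k1, k2, p1, p2, k3] as OpenCV has them; the pictures are not rectified), "R" (3x3) and "t" (3): a world point X has camera coordinates R X + t. Camera axes: x right, y down, z forward; pixel columns grow to the right and rows downward; lengths in m; the calibration is good to about 2 mm. A picture is of the moment at which its call begins.
- manip.sign_off(): hands the job in, once; it reports no verdict.
The state is a dict: "t": time; "q": joint angles; "qd": joint speeds; "tau": joint torques, N m; "tcp_pos": TCP position; "tool_rot": TCP orientation; "force": force on the tool from outside, world axes, zero at the start; "ft_torque": the same for the moment, N m; "finger_gap": opening from 0.0 (shut) to 1.0 (fully open).
Only numpy, scipy, OpenCV 4.12 (cv2) and the standard library are available. Lean on these libraries where they do the work, as an engineer would, in place of code of your own. Each camera call takes 0.05 s, during which the arm holds its last target.

## Working session

There is one attempt and no reset: what is moved stays moved. The work goes in short steps, Python scripts to look and compute and a tool call to move; the robot and the scene stay as the last step left them, time stands still between calls to the robot, and variables do not carry over. Pictures are saved under pics/ and viewed, and the job is handed in when it is done.

Besides the shell and the picture viewer there is one more tool, called as name(argument=value, ...) on one line, values as JSON. play_rows: Moves the arm, as the interface text tells. Its arguments: {"type":"object","properties":{"series":{"type":"array","items":{"type":"array","items":{"type":"number"}}},"claw":{"type":"number"},"force":{"type":"number"}},"required":["series"]}

```bash
mkdir -p pics; ls; cat > h.py <<'E'
import numpy as np,cv2,pickle
from station import manip,snapshot
def snap(n,tag):
    s=snapshot(n); cv2.imwrite(f'pics/{tag}.png',s['image']); pickle.dump(s,open(f'{tag}.pkl','wb')); return s
def K(s):
    f=240/np.tan(np.radians(s['fov_y'])/2); return np.array([[f,0,s['cx']],[0,f,s['cy']],[0,0,1.]])
def ray(s,u,v):
    p=cv2.undistortPoints(np.array([[[u,v]]],float),K(s),np.array(s['dist'],float))[0,0]
    R=np.array(s['R']);t=np.array(s['t']); return -R.T@t, R.T@np.array([p[0],p[1],1])
def onz(s,u,v,z):
    o,d=ray(s,u,v); return o+d*(z-o[2])/d[2]
def dep(s,u,v):
    o,d=ray(s,u,v); return o+d*s['depth'][int(round(v)),int(round(u))]
def proj(s,X):
    R=np.array(s['R']);t=np.array(s['t'])
    return cv2.projectPoints(np.array(X,float).reshape(-1,1,3),cv2.Rodrigues(R)[0],t,K(s),np.array(s['dist'],float))[0].reshape(-1,2)
def tr(a,b):
    (o,d),(p,e)=a,b
    A=np.stack([d,-e],1);x=np.linalg.lstsq(A,p-o,rcond=None)[0]
    P,Q=o+d*x[0],p+e*x[1]; return (P+Q)/2,np.linalg.norm(P-Q)
E
python3 - <<'E'
from h import *
for n in('scene','top'):
    s=snap(n,n+'0'); print(n,s['fov_y'],s['dist'],-np.array(s['R']).T@s['t'])
print(manip.sense())
E
```

```text
pics
scene 47.401299530250604 [-0.05523635  0.          0.          0.          0.        ] [1.29559337 0.31856041 1.16552112]
top 50.68819751736901 [0.01640014 0.         0.         0.         0.        ] [ 0.2461868  -0.01731784  1.46281492]
{'t': 0.1, 'q': array([-1.41649902e+00,  5.28385136e-01,  1.43382849e+00, -1.65200950e-05,
        1.18139686e+00, -1.78476256e-01]), 'qd': array([-0.00090946, -0.00397734, -0.00448103,  0.00048276, -0.00036824,
       -0.00048588]), 'tau': array([ 1.69179493e-04, -4.43304133e+01, -1.78586286e+01, -3.19788378e-04,
        3.85724838e-03,  9.36288274e-06]), 'tcp_pos': array([ 0.20409855, -0.59002426,  0.23040687]), 'tool_rot': array([ 0.69734387,  0.11782666, -0.69733742,  0.11639982]), 'force': array([ 0.76693045,  0.33403848, -0.37758214]), 'ft_torque': array([ 0.02090285,  0.05602614, -0.01973917]), 'finger_gap': 1.001109742574436}
```

View pics/scene0.png

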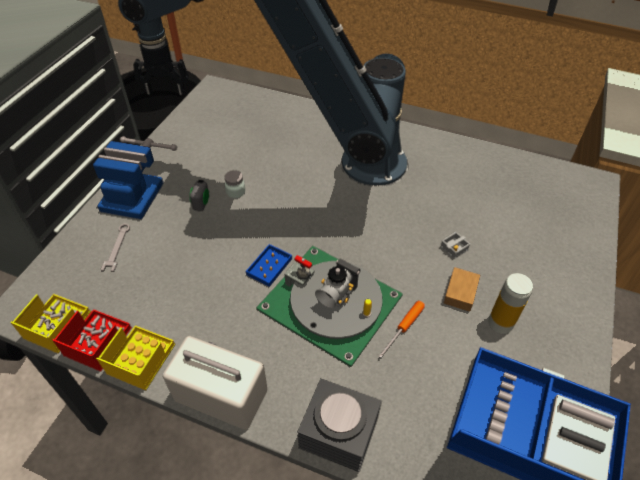

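View pics/top0.png

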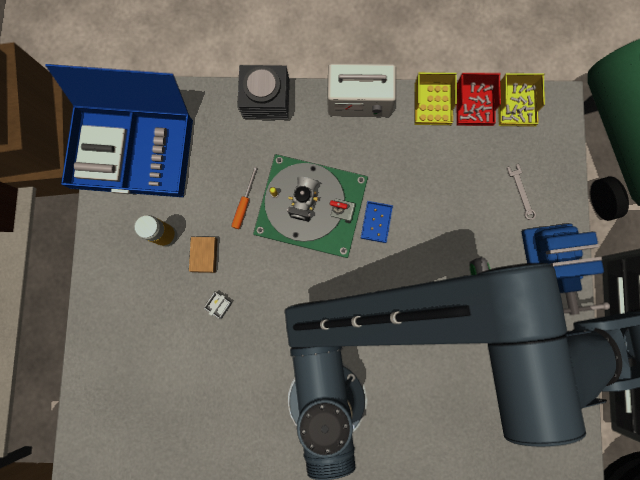

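The top view shows the stand centred near (305,202), with the red handle near (340,205) and the yellow peg near (273,190). In the scene view they are at (303,261) and (367,306). Next I measure them.

```bash
cat > m.py <<'E'
from h import *
import sys
def blob(s,lo,hi,box):
    h=cv2.cvtColor(s['image'],cv2.COLOR_BGR2HSV)
    m=cv2.inRange(h,lo,hi)
    if lo[0]==0 : m|=cv2.inRange(h,(172,lo[1],lo[2]),(180,255,255))
    k=np.zeros_like(m);x0,y0,x1,y1=box;k[y0:y1,x0:x1]=m[y0:y1,x0:x1]
    n,l,st,c=cv2.connectedComponentsWithStats(k)
    i=1+np.argmax(st[1:,4]); ys,xs=np.where(l==i)
    return c[i],st[i],np.stack([xs,ys],1)
RED=((0,140,90),(8,255,255));YEL=((22,140,90),(34,255,255))
E
python3 - <<'E'
from m import *
a=pickle.load(open('scene0.pkl','rb'));b=pickle.load(open('top0.pkl','rb'))
for nm,col,ba,bb in (('red',RED,(280,240,330,285),(320,190,360,220)),('yel',YEL,(355,290,385,325),(262,180,285,200))):
    ca,sa,pa=blob(a,*col,ba);cb,sb,pb=blob(b,*col,bb)
    P,e=tr(ray(a,*ca),ray(b,*cb)); print(nm,ca,sa,cb,sb,P,e)
    for s,p in((a,pa),(b,pb)):
        r=cv2.minAreaRect(p.astype(np.float32)); print(r)
    for s,p in((a,pa),(b,pb)):
        Q=np.array([dep(s,*q) for q in p]); print(np.median(Q,0),Q.min(0),Q.max(0))
# base plate green in top
h=cv2.cvtColor(b['image'],cv2.COLOR_BGR2HSV);m=cv2.inRange(h,(50,80,30),(85,255,255))
m[:140]=0;m[270:]=0;m[:,:240]=0;m[:,380:]=0
pts=cv2.findNonZero(m);r=cv2.minAreaRect(pts.astype(np.float32));c=[onz(b,*q,0.01) for q in cv2.boxPoints(r)]
c=np.array(c);print(c,c.mean(0),np.linalg.norm(c[1]-c[0]),np.linalg.norm(c[2]-c[1]))
im=b['image'][140:270,230:400];cv2.imwrite('pics/t0z.png',cv2.resize(im,None,fx=4.6,fy=4.6,interpolation=2))
im=a['image'][230:370,250:420];cv2.imwrite('pics/s0z.png',cv2.resize(im,None,fx=4.2,fy=4.2,interpolation=2))
E
```

```text
red [302.90526316 261.33684211] [295 255  17  13  95] [337.90243902 204.19512195] [330 200  17   9  82] [ 0.53414696 -0.01989905  0.10810809] 8.76523877473482e-05
((302.8113708496094, 261.33966064453125), (17.871658325195312, 5.827714920043945), 29.05460548400879)
((337.9411926269531, 204.23532104492188), (16.97749137878418, 5.335783958435059), 14.03624439239502)
[ 0.53756964 -0.0166938   0.11314008] [ 0.52360849 -0.04136707  0.10046144] [0.54704    0.00309065 0.11887731]
[ 0.53273314 -0.01882925  0.11365424] [ 0.52271724 -0.04211401  0.1060377 ] [0.54487808 0.00165222 0.12191854]
yel [367.03296703 305.89010989] [364 299   8  16  91] [272.36666667 189.83333333] [270 187   6   7  30] [0.57880998 0.16405291 0.0766522 ] 0.0010761041919467643
((367.5, 306.5), (15.0, 7.0), 90.0)
((272.3999938964844, 189.80003356933594), (5.366562843322754, 5.366563320159912), 63.43495178222656)
[0.5823488  0.16424191 0.0830562 ] [0.57100751 0.15504724 0.04925472] [0.58691318 0.17139759 0.09933928]
[0.57445878 0.16318178 0.09343653] [ 0.2461868  -0.01731784  0.08572555] [0.58202335 0.1693365  1.46281492]
[[ 0.46212453  0.22423293  0.01      ]
 [ 0.70704805  0.17388451  0.01      ]
 [ 0.63992783 -0.10612445  0.01      ]
 [ 0.39873442 -0.05015746  0.01      ]] [0.55195871 0.06045888 0.01      ] 0.25004498552231 0.2879412116452455
```

View pics/t0z.png

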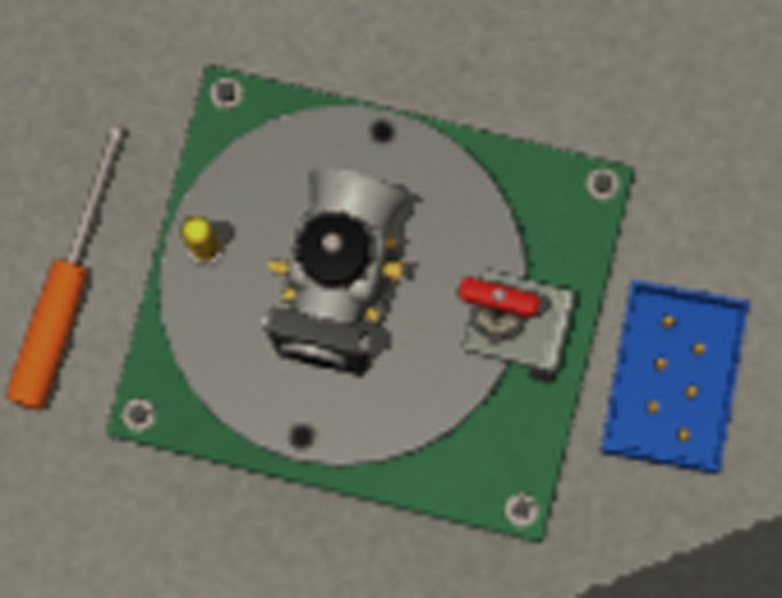

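View pics/s0z.png

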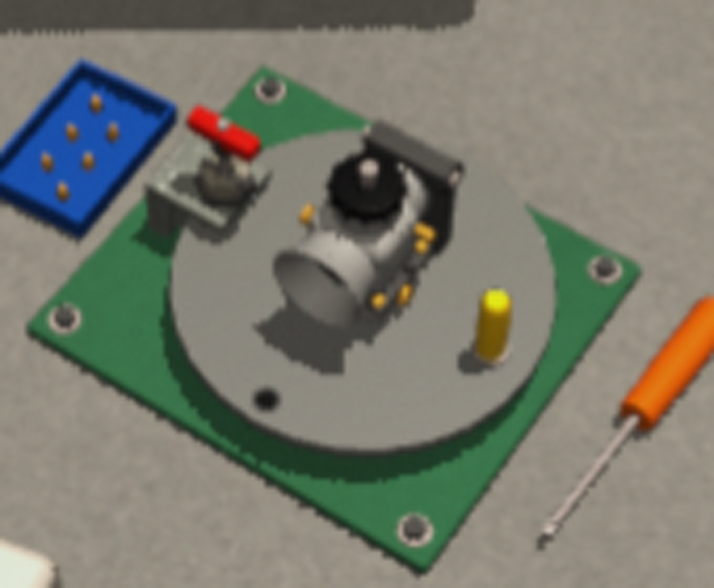

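```bash
cat > pl.py <<'E'
from h import *
from scipy.spatial.transform import Rotation as Ro
def st():
    s=manip.sense();R=Ro.from_quat(s['tool_rot']).as_matrix();return s,R,np.array(s['tcp_pos'])
def rel(P):
    s,R,p=st();return R.T@(np.array(P)-p)
def yawy(R): return np.degrees(np.arctan2(R[1,1],R[0,1]))
E
python3 - <<'E'
from pl import *
s,R,p=st();print(R.round(4),yawy(R), manip.hold_point_z)
print('q',s['q'][0],s['q'][5],s['t'])
print(rel([0.534,-0.020,0.231]),rel([0.579,0.164,.231]))
E
```

```text
[[-3.000e-04  3.267e-01 -9.451e-01]
 [ 2.000e-03 -9.451e-01 -3.267e-01]
 [-1.000e+00 -2.000e-03 -3.000e-04]] -70.93309953707926 0.0187
q -1.416499020144643 -0.17847625636485687 0.1
[ 4.34786152e-04 -4.30982247e-01 -4.98013145e-01] [ 0.00078659 -0.59018705 -0.60065187]
```

play_rows(series=[[0,-0.02,-0.024,-3],[0,-0.045,-0.052,-6],[0,-0.07,-0.081,-9],[0,-0.095,-0.11,-13],[0,-0.12,-0.139,-16],[0,-0.145,-0.168,-19],[0,-0.17,-0.197,-23],[0,-0.2,-0.231,-26],[0,-0.23,-0.266,-30],[0,-0.26,-0.3,-34],[0,-0.29,-0.335,-38],[0,-0.32,-0.37,-42],[0,-0.35,-0.405,-46],[0,-0.38,-0.44,-50],[0,-0.405,-0.468,-54],[0,-0.42,-0.486,-56],[0,-0.428,-0.495,-57],[0,-0.431,-0.498,-57.2],[0,-0.431,-0.498,-57.2],[0,-0.431,-0.498,-57.2]], claw=60)

```text
t: 2.1
tcp_pos: [0.5334, -0.021, 0.2313]
tool_rot: [0.557, 0.437, -0.556, 0.435]
force: [-0.2, -0.7, 0.0]
finger_gap: 0.6
```

```bash
python3 - <<'E'
from pl import *
s,R,p=st();print(p,yawy(R),R[:,0],rel([.534,-.02,.089]))
a=snap('scene','s1');b=snap('top','t1')
cv2.imwrite('pics/s1z.png',cv2.resize(a['image'][150:370,230:450],None,fx=2.7,fy=2.7))
E
```

```text
[ 0.53337143 -0.02098789  0.2313046 ] -13.819076683178018 [-0.00115571  0.00171169 -0.99999787] [ 0.14230526  0.0005923  -0.00091218]
```

View pics/s1z.png

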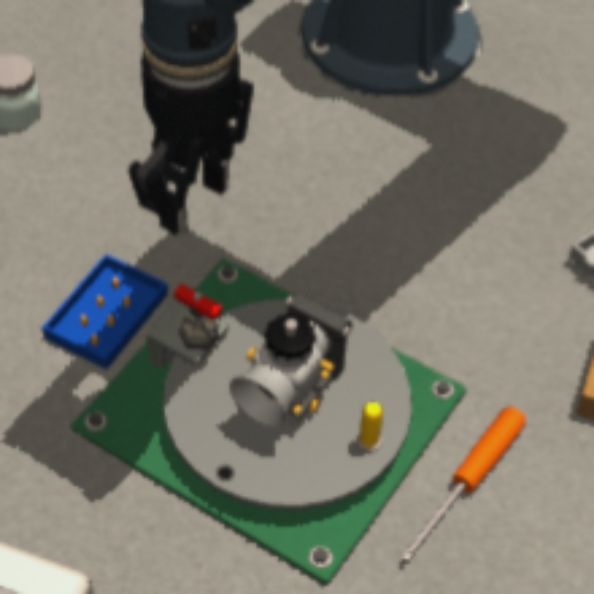

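The open gripper is above the handle with the jaws across the bar (red bar at about (198,300) in the crop). Next I descend.

play_rows(series=[[0.02,0.001,-0.001,0],[0.045,0.001,-0.001,0],[0.07,0.001,-0.001,0],[0.09,0.001,-0.001,0],[0.11,0.001,-0.001,0],[0.125,0.001,-0.001,0],[0.135,0.001,-0.001,0],[0.14,0.001,-0.001,0],[0.141,0.001,-0.001,0],[0.141,0.001,-0.001,0]])

```text
t: 3.2
tcp_pos: [0.535, -0.0204, 0.0909]
tool_rot: [0.557, 0.436, -0.556, 0.436]
force: [0.9, 0.9, 1.2]
finger_gap: 0.595
```

play_rows(series=[[0,0,0,0],[0,0,0,0],[0,0,0,0],[0,0,0,0],[0,0,0,0],[0,0,0,0],[0,0,0,0],[0,0,0,0]], claw=0, force=50)

```text
t: 4.0
tcp_pos: [0.5342, -0.0202, 0.0916]
tool_rot: [0.557, 0.437, -0.557, 0.435]
force: [-2.4, 0.6, 6.2]
finger_gap: 0.154
```

```bash
python3 - <<'E'
from pl import *
s,R,p=st();print(p,s['force'],s['ft_torque'],s['finger_gap'])
a=snap('scene','s2')
cv2.imwrite('pics/s2z.png',cv2.resize(a['image'][200:340,250:390],None,fx=4.2,fy=4.2))
E
```

```text
[ 0.53421177 -0.02016295  0.09158065] [-2.44048991  0.60610662  6.16795414] [ 0.0025927   0.39439089 -0.01098651] 0.15431663078617971
```

View pics/s2z.png

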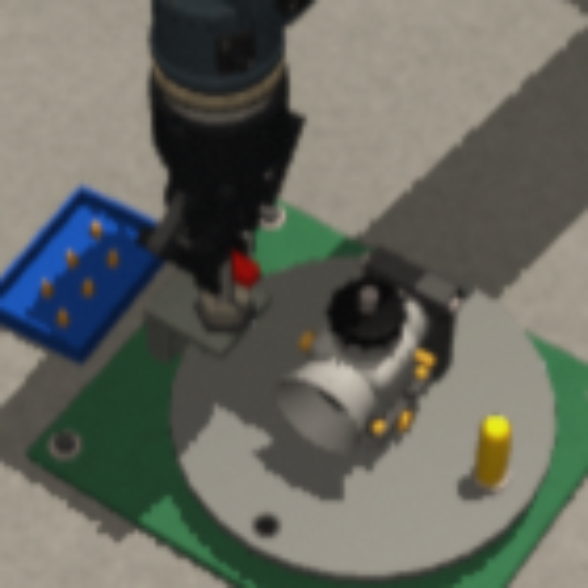

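play_rows(series=[[-0.003,0,0,0],[-0.006,0,0,0],[-0.009,0,0,0],[-0.012,0,0,0],[-0.0135,0,0,0],[-0.0135,0,0,0],[-0.0135,0,0,0]])

```text
t: 4.75
tcp_pos: [0.5339, -0.0201, 0.1048]
tool_rot: [-0.556, -0.437, 0.557, -0.435]
force: [1.0, 0.2, -11.9]
finger_gap: 0.156
```

The downward pull of about 12 N matches the spring at about 13 mm lift. Next I turn it.

play_rows(series=[[0,0,0,-5],[0,0,0,-12],[0,0,0,-19],[0,0,0,-26],[0,0,0,-33],[0,0,0,-40],[0,0,0,-47],[0,0,0,-54],[0,0,0,-61],[0,0,0,-68],[0,0,0,-75],[0,0,0,-82],[0,0,0,-87],[0,0,0,-90],[0,0,0,-90],[0,0,0,-90]])

```text
t: 6.35
tcp_pos: [0.5327, -0.0204, 0.1045]
tool_rot: [0.086, 0.704, -0.085, 0.7]
force: [-1.9, -3.5, -11.4]
finger_gap: 0.151
```

```bash
python3 - <<'E'
from pl import *
s,R,p=st();print(p,yawy(R),s['force'],s['ft_torque'],s['finger_gap'])
E
```

```text
[ 0.53269497 -0.02043499  0.10445057] 76.12741014642634 [ -1.92325623  -3.47404505 -11.40725343] [-0.66456348  0.34755234  0.00912996] 0.15062556539764962
```

Now I lower the handle 4.5 mm into the notch and open part way, so the fingers stay clear of the carburettor.

play_rows(series=[[0.0015,0,0,0],[0.003,0,0,0],[0.0045,0,0,0],[0.0045,0,0,0],[0.0045,0,0,0]])

```text
t: 6.85
tcp_pos: [0.5327, -0.0205, 0.1001]
tool_rot: [0.086, 0.704, -0.085, 0.7]
force: [-2.6, -3.3, -8.3]
finger_gap: 0.155
```

play_rows(series=[[0,0,0,0],[0,0,0,0],[0,0,0,0],[0,0,0,0],[0,0,0,0]], claw=35)

```text
t: 7.35
tcp_pos: [0.5331, -0.0204, 0.1005]
tool_rot: [0.086, 0.703, -0.085, 0.701]
force: [-0.2, -0.2, -0.1]
finger_gap: 0.352
```

play_rows(series=[[-0.01,0,0,0],[-0.03,0,0,0],[-0.06,0,0,0],[-0.09,0,0,0],[-0.12,0,0,0],[-0.12,0,0,0],[-0.12,0,0,0]])

```text
t: 8.05
tcp_pos: [0.5338, -0.0205, 0.2216]
tool_rot: [0.086, 0.702, -0.085, 0.701]
force: [-1.0, -0.3, -1.1]
finger_gap: 0.352
```

```bash
python3 - <<'E'
from pl import *
s,R,p=st();print(p,yawy(R),s['force'],s['finger_gap'])
a=snap('scene','s3')
cv2.imwrite('pics/s3z.png',cv2.resize(a['image'][200:340,250:390],None,fx=4.2,fy=4.2))
from m import *
c,t,pp=blob(a,*RED,(280,240,330,285));print(c,t,cv2.minAreaRect(pp.astype(np.float32)),onz(a,*c,.116))
Q=np.array([dep(a,*q) for q in pp]);print(np.median(Q,0))
print(rel([.579,.164,.2]))
E
```

```text
[ 0.53377815 -0.02053021  0.22157578] 76.1352934250964 [-0.9534086  -0.34400083 -1.05331217] 0.3520222142652462
[302.38372093 259.41860465] [296 252  14  16  86] ((302.4647216796875, 259.0411682128906), (5.314796447753906, 17.679832458496094), 40.60129928588867) [ 0.53478342 -0.02082429  0.116     ]
[ 0.54015031 -0.01914756  0.12123737]
[0.02052142 0.19001131 0.00056396]
```

View pics/s3z.png

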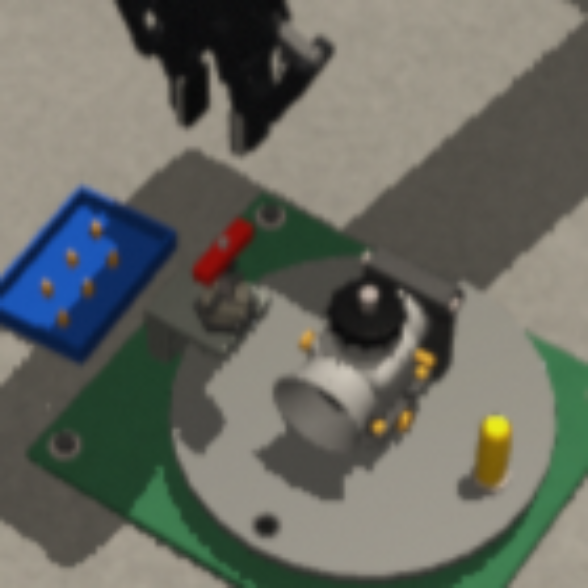

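The handle is parked across its old direction (red bar at (224,250) in the crop), and the triangulated point fits a height of 116 mm. Next I go over the peg.

play_rows(series=[[-0.003,0.01,0,4],[-0.003,0.025,0,11],[-0.003,0.04,0,18],[-0.003,0.055,0,25],[-0.003,0.07,0,32],[-0.003,0.085,0,39],[-0.003,0.1,0,46],[-0.003,0.115,0,53],[-0.003,0.13,0,60],[-0.003,0.145,0,67],[-0.003,0.16,0,74],[-0.003,0.175,0,81],[-0.003,0.187,0,87],[-0.003,0.195,0,90],[-0.003,0.196,0,90],[-0.003,0.196,0,90],[-0.003,0.196,0,90]], claw=60)

```text
t: 9.8
tcp_pos: [0.5795, 0.1694, 0.2228]
tool_rot: [-0.555, -0.438, 0.558, -0.435]
force: [-0.2, 0.7, -0.3]
finger_gap: 0.599
```

```bash
python3 - <<'E'
from pl import *
s,R,p=st();print(p,yawy(R),rel([.580,.170,.062]))
E
```

```text
[0.57946176 0.16941156 0.22275996] -13.845623827970282 [ 0.16075483  0.00130642 -0.00075959]
```

play_rows(series=[[0.02,0.001,0,0],[0.045,0.001,0,0],[0.07,0.001,0,0],[0.095,0.001,0,0],[0.115,0.001,0,0],[0.135,0.001,0,0],[0.15,0.001,0,0],[0.158,0.001,0,0],[0.159,0.001,0,0],[0.159,0.001,0,0]])

```text
t: 10.8
tcp_pos: [0.58, 0.1693, 0.0641]
tool_rot: [-0.556, -0.437, 0.558, -0.435]
force: [0.5, -0.6, 0.1]
finger_gap: 0.603
```

play_rows(series=[[0,0,0,0],[0,0,0,0],[0,0,0,0],[0,0,0,0],[0,0,0,0],[0,0,0,0],[0,0,0,0],[0,0,0,0]], claw=0, force=30)

```text
t: 11.6
tcp_pos: [0.5803, 0.1695, 0.0651]
tool_rot: [-0.556, -0.437, 0.557, -0.435]
force: [-0.9, 0.2, 6.5]
finger_gap: 0.207
```

```bash
python3 - <<'E'
from pl import *
s,R,p=st();print(p,yawy(R),s['force'],s['finger_gap'])
a=snap('scene','s4')
cv2.imwrite('pics/s4z.png',cv2.resize(a['image'][200:350,270:420],None,fx=4,fy=4))
C=np.array([.5575,.077]);r0=p[:2]-C
print(np.linalg.norm(r0))
for i in range(1,21):
    th=np.radians(min(90,90*i/18));c,sn=np.cos(th),np.sin(th)
    d=np.array([[c,-sn],[sn,c]])@r0+C
    v=R.T@np.array([*(d-p[:2]),0]);print(np.round(v,4),round(-np.degrees(th),1))
E
```

```text
[0.58028456 0.16945957 0.06512331] -13.855147654978175 [-0.87193171  0.23677269  6.49627035] 0.20713359859915467
0.09522555987295549
[ 0.     -0.0083  0.0004] -5.0
[ 0.0001 -0.0165  0.0015] -10.0
[ 0.0001 -0.0246  0.0032] -15.0
[ 0.0001 -0.0326  0.0057] -20.0
[ 0.0002 -0.0402  0.0089] -25.0
[ 0.0002 -0.0476  0.0128] -30.0
[ 0.0002 -0.0546  0.0172] -35.0
[ 0.0002 -0.0612  0.0223] -40.0
[ 0.0003 -0.0673  0.0279] -45.0
[ 0.0003 -0.0729  0.034 ] -50.0
[ 0.0003 -0.078   0.0406] -55.0
[ 0.0003 -0.0825  0.0476] -60.0
[ 0.0003 -0.0863  0.055 ] -65.0
[ 0.0003 -0.0895  0.0627] -70.0
[ 0.0003 -0.092   0.0706] -75.0
[ 0.0003 -0.0938  0.0787] -80.0
[ 0.0003 -0.0948  0.0869] -85.0
[ 0.0003 -0.0952  0.0952] -90.0
[ 0.0003 -0.0952  0.0952] -90.0
[ 0.0003 -0.0952  0.0952] -90.0
```

View pics/s4z.png

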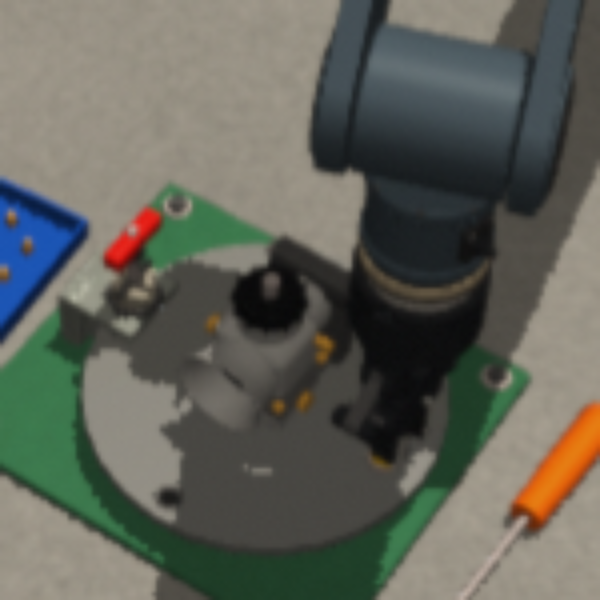

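The peg is gripped (gap 17.6 mm) and the body is clear of the carburettor. I swing the first 45°.

play_rows(series=[[0,-0.004,0,-2.5],[0,-0.0083,0.0004,-5],[0,-0.0165,0.0015,-10],[0,-0.0246,0.0032,-15],[0,-0.0326,0.0057,-20],[0,-0.0402,0.0089,-25],[0,-0.0476,0.0128,-30],[0,-0.0546,0.0172,-35],[0,-0.0612,0.0223,-40],[0,-0.0673,0.0279,-45],[0,-0.0673,0.0279,-45],[0,-0.0673,0.0279,-45]])

```text
t: 12.85
tcp_pos: [0.5069, 0.1592, 0.0652]
tool_rot: [0.348, 0.618, -0.349, 0.613]
force: [-2.6, 3.8, 1.3]
finger_gap: 0.205
```

```bash
python3 - <<'E'
from pl import *
s,R,p=st();print(p,yawy(R),s['force'],s['finger_gap'])
C=np.array([.5575,.077]);r0=p[:2]-C
print(np.linalg.norm(r0),np.degrees(np.arctan2(r0[1],r0[0])))
E
```

```text
[0.50694671 0.15923785 0.06519096] 30.985653532273798 [-2.56618983  3.76128373  1.33170553] 0.20481637125646318
0.09653340371834075 121.57989347214281
```

play_rows(series=[[0,-0.004,0,-2.5],[0,-0.0083,0.0004,-5],[0,-0.0165,0.0015,-10],[0,-0.0246,0.0032,-15],[0,-0.0326,0.0057,-20],[0,-0.0402,0.0089,-25],[0,-0.0476,0.0128,-30],[0,-0.0546,0.0172,-35],[0,-0.0612,0.0223,-40],[0,-0.0673,0.0279,-45],[0,-0.0673,0.0279,-45],[0,-0.0673,0.0279,-45]])

```text
t: 14.05
tcp_pos: [0.4626, 0.1007, 0.0652]
tool_rot: [0.088, 0.705, -0.087, 0.698]
force: [-4.7, -0.2, 1.7]
finger_gap: 0.206
```

```bash
python3 - <<'E'
from pl import *
s,R,p=st();print(p,yawy(R),s['force'],s['finger_gap'])
C=np.array([.5575,.077]);r0=p[:2]-C
print(np.linalg.norm(r0),np.degrees(np.arctan2(r0[1],r0[0])))
a=snap('scene','s5')
cv2.imwrite('pics/s5z.png',cv2.resize(a['image'][200:350,270:420],None,fx=4,fy=4))
E
```

```text
[0.46264022 0.10072525 0.06521349] 75.8202879667302 [-4.68044169 -0.2193473   1.70357886] 0.20553315037696004
0.09778171951956531 165.95789940192566
```

View pics/s5z.png

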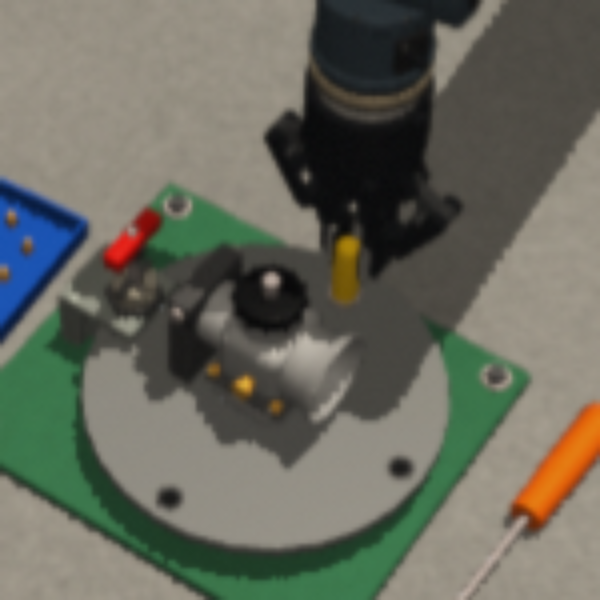

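The table is round: the peg is at the front (345,270 in the crop), the mouth faces left and the handle is still parked. I release and withdraw.

play_rows(series=[[0,0,0,0],[0,0,0,0],[0,0,0,0],[0,0,0,0],[0,0,0,0]], claw=50)

```text
t: 14.6
tcp_pos: [0.4632, 0.1008, 0.0653]
tool_rot: [0.088, 0.705, -0.087, 0.699]
force: [0.3, 0.5, 0.0]
finger_gap: 0.502
```

play_rows(series=[[-0.01,0,0,0],[-0.03,0,0,0],[-0.06,0,0,0],[-0.1,0,0,0],[-0.14,0,0,0],[-0.18,0,-0.03,0],[-0.2,0,-0.06,0],[-0.2,0,-0.06,0],[-0.2,0,-0.06,0],[-0.2,0,-0.06,0]])

```text
t: 15.6
tcp_pos: [0.407, 0.1149, 0.2656]
tool_rot: [0.088, 0.704, -0.087, 0.699]
force: [-0.0, 0.5, 1.0]
finger_gap: 0.5
```

```bash
python3 - <<'E'
from pl import *
from m import *
s,R,p=st();print(p,s['force'],s['t'])
a=snap('scene','s6');snap('top','t6')
cv2.imwrite('pics/s6z.png',cv2.resize(a['image'][200:350,270:420],None,fx=4,fy=4))
c,t,pp=blob(a,*RED,(280,240,330,285));print(c,t,cv2.minAreaRect(pp.astype(np.float32)))
c,t,pp=blob(a,*YEL,(340,245,375,285));P=onz(a,*c,.076);print(c,t,P)
v=P[:2]-np.array([.5575,.077]);print(np.linalg.norm(v),np.arctan2(v[1],v[0])-np.arctan2(.0871,.0213))
E
```

```text
[0.40700427 0.11490668 0.26562962] [-0.02119765  0.53934856  0.98212945] 15.6
[302.52222222 259.53333333] [296 252  14  16  90] ((302.6065368652344, 259.172119140625), (5.505585670471191, 17.669090270996094), 39.80556869506836)
[356.25641026 266.64102564] [354 260   6  15  78] [0.47665184 0.10098028 0.076     ]
0.08432958637170028 1.5222930170538362
```

View pics/s6z.png

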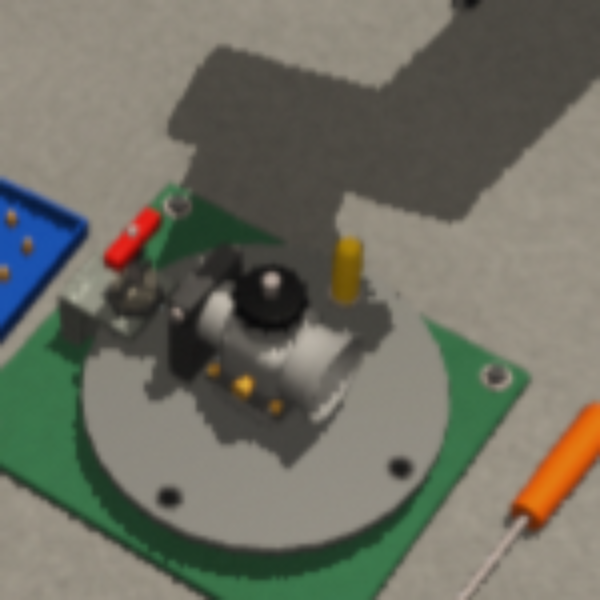

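View pics/s6.png

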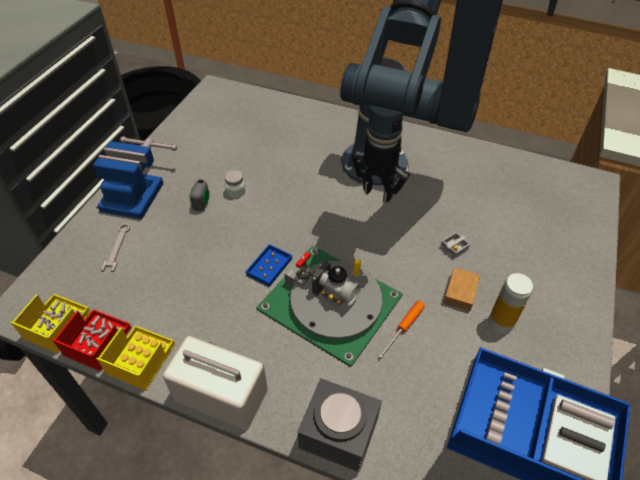

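The handle is parked, the measured turn is about 1.52 rad, and the robot is clear of everything. All the loose things are where they were, so I hand in.

```bash
python3 -c "
from station import manip
print(manip.sign_off())"
```

```text
the job is handed in; nothing more can be done
None
```

The plunger is parked in its raised notch, and the turntable is a quarter turn anticlockwise with the hand peg at the front. I handed the job in at about 16 s of the 58 s allowed.

**What I did:** I gripped the T-handle and lifted it about 13 mm, where the wrist read about 12 N, which fits the spring. I turned it 90° anticlockwise, lowered it into the notch and let go. Then I gripped the peg, swung it 90° along its arc, released it and withdrew upward.

**Last checks:**
- **Plunger:** the red bar still lies across its locked direction and at its raised position, unchanged from before the swing to after it.
- **Turntable:** the picture gave about 1.52 rad and the gripper's path about 1.57 rad. Both are inside 1.37–1.77 rad. The picture put the peg 84 mm from the axis instead of 88 mm, so that reading is a few millimetres off.
- **Bench:** by eye, the loose things look unmoved in the last scene picture; I did not measure them. The gripper is clear of everything.

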